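Thread the press rings onto the carrying rod and hang them on the stand

TASK

In the dental lab, the injection press's two open aluminium rings lie one behind the other in a steel cradle. Take the carrying rod by its black handle, push it through both rings, lift them off together and lay the rod down level on its stand, handle on the ledge and rod in the fork, so that both rings hang from it between ledge and fork, then let go.

Things in the scene. Friction and masses are not known exactly. Their poses are not given: they have to be found in the camera images.
- rod: Carrying rod, 130 g, starts lying on the table. Black handle block 70 (x) x 24 (y) x 46 mm high; from its +x face a straight steel rod, 10 mm thick, runs along +x, axis 26 mm above the handle's underside, tip 225 mm from the origin. Origin: centre of the handle's underside; z up. Pinch the handle across its 24 mm width from above, about 28 mm above the underside, near the origin.
- ring_near: Open aluminium ring (short tube), loose, 35 g: outside 50, bore 43, length 24 mm. Origin: its centre; x: the bore's axis, level, 75 mm above the table at the start, pointing to table +y within 12 degrees, from this ring to ring_far. Lies on two rails of a fixed steel cradle, bore free from both ends (cradle ears, 41 mm off the rings' middle, stay 21 mm clear of the axis), free to lift.
- ring_far: Second ring, same as the first, in line with it on the same cradle, centre 32 mm farther along x (8 mm gap). Rod goes in from the ring_near side (table -y side). An equal cradle 110 mm or more to the side holds a single long solid dark steel piston instead: not wanted.
- stand: Fixed stand. Origin: on the table below the ledge's centre; x from ledge to fork (table +y within 12 degrees); z up. Ledge for the handle: 70 (x) x 76 (y) mm, top 60 mm up. Fork: plate 10 mm thick at x = 185, notch 40 wide, open above, floor 81 up, prong tops 111 up. Rod laid with its origin over this one, x alike, lies level in the fork; rings hang about 42 mm below its axis, clear.
There are look-alikes about, which are no part of the job. Leave any green or red look-alike of the ring_near alone.

How it is judged (in metres and radians):
On the way, in this order (a step that is already met when the one before it is completed fails the run):
1. the rod has been pushed through both rings (x of ring_near in the frame of rod between 0.04 and 0.214 m and y of ring_near in the frame of rod between -0.02 and 0.02 m and z of ring_near in the frame of rod between 0.005 and 0.047 m and x of ring_far in the frame of rod between 0.04 and 0.214 m and y of ring_far in the frame of rod between -0.02 and 0.02 m and z of ring_far in the frame of rod between 0.005 and 0.047 m), for 0.2 s.
2. both rings hang on the rod, lifted 25 mm or more off their cradle (all of step 1 and height (world z) of each of ring_near, ring_far above 0.1 m), for 0.2 s.
At the end, for the whole second after the job is handed in: Rod let go and at rest on its stand: handle on the ledge (within 30 mm of its middle, underside 50-70 mm up), level within 5 degrees, along the stand within 11 degrees, in the fork; both rings on the rod, hanging nearly still between ledge and fork, centres over 55 mm up (all of step 1 and x of rod in the frame of stand between -0.03 and 0.03 m and y of rod in the frame of stand between -0.03 and 0.03 m and z of rod in the frame of stand between 0.05 and 0.07 m and x of ring_near in the frame of stand between 0.035 and 0.178 m and height (world z) of each of ring_near, ring_far above 0.055 m and linear speed of each of ring_near, ring_far below 0.05 m/s and x of ring_far in the frame of stand between 0.035 and 0.178 m and linear speed of rod below 0.03 m/s and angle between the x axis of rod and the x axis of stand, either way round below 0.2 rad and angle between rod's own z axis and vertical below 0.1 rad); the robot touches nothing.
It also fails if it takes over 58 s, if anything falls off the work surface, if the arm or the gripper's body presses on something with over 40 N, if the wrist force passes 120 N, or if a joint passes its speed limit or range.

ROBOT

A 6-joint arm with a two-finger parallel gripper is mounted at the origin on the work surface. World frame = base frame: x ahead of the robot, y to its left, z up, the work surface at z = 0. Lengths are in mm, angles in rad, forces in N, time in s.
With the tool pointing down it reaches from about 350 to 875 mm from the base axis. Payload 4.2 kg.
Tool frame: the origin (TCP) lies midway between the tips of the shut fingers; the grasp point (between the pads) lies 19 mm behind it; x points along the fingers, y is the direction in which the jaws open and shut, and the axes are right-handed (so a half turn about x gives the same grasp; the last joint's range is limited). The gripper opens to 85 mm and grips with 20 to 120 N. Pads are 22 mm wide; open, the fingers measure 114 mm over their backs; the gripper's body (76 mm by 85 mm) begins 54 mm behind the grasp point. The pads swing forward as they close: fully open they stand 13 mm farther back than shut.
Start: joints at [-0.876, 0.385, 0.008, 0, -1.194, -0.259], TCP at [263.847, -566.555, 231.312] pointing down, gripper open.
Joint ranges: [-3.14, 3.14], [-1.21, 2.06], [-1.07, 1.41], [-3.16, 2.05], [-2.99, -0.16], [-3.1, 3.1]. Speed limits (rad/s): [2.79, 2.79, 3.14, 3.14, 3.14, 3.14].

INTERFACE

Orientations are given as a unit quaternion [x, y, z, w].
In Python, from bench import readout, imaging, arm gives the robot as it stands.
- The arm moves only by the tool arm_command, never from a script. Its argument "increments" is a list of rows, each a list of 3 entries, a list of its own where there are three numbers: the turn, a rotation vector about the world's x, y, z in degrees, then the shift along the world's x, y, z in mm, then the closure, from 0 (fully open) to 1 (shut). In form: [[[ax, ay, az], [tx, ty, tz], fingers], ...]. A call has exactly 5 rows; each row is the pose to reach, as a shift and turn from the pose measured when the call began; what a row does not reach only later rows make up. A row lasts 1/10 s, in which the tool goes at most 50 mm and 8.59 degrees, less where a joint would pass 70% of its speed; a pose out of reach is approached as far as the arm can. A call with a gripper value outside its range is refused whole. The fingers move at their own pace and stop on an object; the grip force is fixed at half the most. Time passes only in rows, so rows that repeat a pose let the fingers close, or fill a call up. It gives the time, the measured TCP pose, the force and the opening at its end, in the units of the state.
- readout.read_state(): the state, without advancing time (a new reading comes with each control period).
- imaging.get_image(name): name is "scene" or "top" or "wrist"; returns (picture, depth): 384x512x3 uint8, blue, green, red; 384x512 float32, mm along the optical axis (not along the pixel's ray), 0 where there is no reading.
- imaging.camera_info(name): a dict with "vfov" (degrees; the focal length in pixels is half the picture's height over the tangent of half this angle, whatever the lens; pixels are square), "cx", "cy" (the principal point, pixels), "eye" and "rotation" of the camera in the world; the wrist camera has in their place "T_tool_cam" (4x4, takes a point from camera to tool coordinates, whose origin is the TCP and whose axes are the tool frame's). Camera axes: x right, y down, z forward; pixel columns grow to the right and rows downward; lengths in mm; the calibration is good to about 2 mm. A picture is of the moment at which its call begins: read the wrist's pose just before it. camera_info takes no time and is no camera call.
- arm.job_done(): hands the job in, once; it reports no verdict.
The state is a dict: "clock": time; "joints": joint angles; "joint_vel": joint speeds; "joint_efforts": joint torques, N m; "position": TCP position; "ee_rot": TCP orientation; "contact_force": force on the tool from outside, world axes, zero at the start; "wrist_torque": the same for the moment, N m; "gripper_width": finger opening in mm.
Only numpy, scipy, OpenCV 4.12 (cv2) and the standard library are available. Lean on these libraries where they do the work, as an engineer would, in place of code of your own. Each camera call takes 0.05 s, during which the arm holds its last target. There are 200 camera calls.

## Working session

There is one attempt and no reset: what is moved stays moved. The work goes in short steps, Python scripts to look and compute and a tool call to move; the robot and the scene stay as the last step left them, time stands still between calls to the robot, and variables do not carry over. Pictures are saved under pics/ and viewed, about 8 in all and at most 12, crops included, and the job is handed in when it is done.

Besides the shell and the picture viewer there is one more tool, called after "Emit:" in YAML: its name, and indented under it one key for each argument. arm_command: Moves the arm, as the interface text tells. Its arguments: {"type":"object","properties":{"increments":{"type":"array","items":{"type":"array"}}},"required":["increments"]}

```bash
mkdir -p pics; cat > h.py <<'E'
import numpy as np, cv2
from bench import readout, imaging, arm
from scipy.spatial.transform import Rotation as R
def cap(name):
    s=readout.read_state(); im,d=imaging.get_image(name); i=imaging.camera_info(name)
    f=im.shape[0]/2/np.tan(np.radians(i["vfov"])/2)
    if "eye" in i: Rm=np.array(i["rotation"]); 
    if "eye" in i:
        if Rm.shape!=(3,3): Rm=R.from_quat(Rm).as_matrix()
        t=np.array(i["eye"])
    else:
        T=np.array(i["T_tool_cam"]); Q=R.from_quat(s["ee_rot"]).as_matrix()
        Rm=Q@T[:3,:3]; t=Q@T[:3,3]+np.array(s["position"])
    v,u=np.mgrid[:im.shape[0],:im.shape[1]]
    ray=np.stack([(u-i["cx"])/f,(v-i["cy"])/f,np.ones(u.shape)],-1)@Rm.T
    P=t+ray*d[...,None]; P[d==0]=np.nan
    return im,d,P,ray,t
def onplane(ray,t,u,v,z):
    r=ray[int(v),int(u)]; return t+r*(z-t[2])/r[2]
E
python3 - <<'E'
from h import *
for n in("scene","top"):
    im,d,P,ray,t=cap(n); cv2.imwrite(f"pics/{n}0.png",im); np.savez(f"{n}0.npz",im=im,d=d,P=P,ray=ray,t=t)
    i=imaging.camera_info(n); print(n,i,(d>0).mean())
print(readout.read_state())
E
```

```text
scene {'vfov': 46.36694742470741, 'cx': 257.6437396370165, 'cy': 194.5758311208603, 'eye': array([1377.07846067,  341.6000347 ,  721.70714264]), 'rotation': array([ 0.47180048,  0.76396255, -0.36871704, -0.24044391])} 0.9959004720052084
top {'vfov': 51.735231171449435, 'cx': 256.2029095690181, 'cy': 194.39094808897596, 'eye': array([ 547.72185194,  -37.06741568, 1044.42411777]), 'rotation': array([-0.70409575,  0.70977796, -0.01138547,  0.01829765])} 0.995758056640625
{'clock': 0.1, 'joints': array([-8.76392440e-01,  3.85493733e-01,  6.77909764e-03, -4.10259622e-04,
       -1.19397960e+00, -2.58626936e-01]), 'joint_vel': array([-0.0011083 , -0.00238182,  0.00421153,  0.00261636, -0.00068007,
        0.00014452]), 'joint_efforts': array([-8.46505372e-04, -3.93320024e+01,  1.88928115e+01,  4.19792980e+00,
       -2.65820490e-03, -1.01260600e-06]), 'position': array([ 263.63735948, -566.1183318 ,  230.33263352]), 'ee_rot': array([-0.15214381,  0.69058722,  0.15346001,  0.69021126]), 'contact_force': array([1.17362209, 0.43382031, 0.03154147]), 'wrist_torque': array([-0.01058822, -0.00834973,  0.0277607 ]), 'gripper_width': 85.16617758727155}
```

View pics/top0.png

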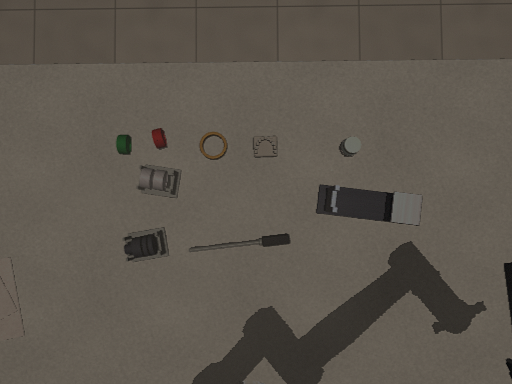

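View pics/scene0.png

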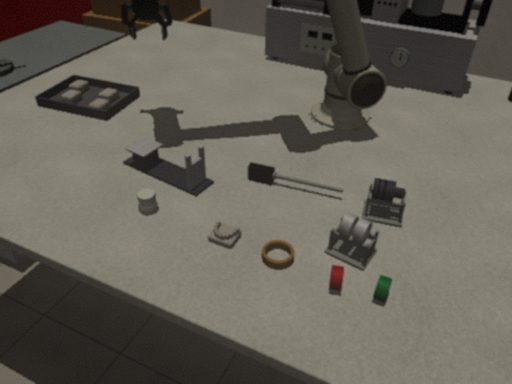

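Candidates: in the top view, rings on the bright cradle at about (148–165,180) are wanted. The dark piston cradle (145,245), green ring (124,144), red ring (159,138) and brass ring (213,146) are not. The rod handle is at (275,240) with its tip at (190,249) toward +y. The stand ledge is at (407,207) and its fork at (335,200).

```bash
python3 - <<'E'
import numpy as np,cv2
D=np.load("top0.npz");im,d,P=D["im"],D["d"],D["P"]
a=cv2.resize(im[155:270,115:300],None,fx=4,fy=4,interpolation=cv2.INTER_CUBIC); a=cv2.convertScaleAbs(a,alpha=1.6)
cv2.imwrite("pics/crop.png",a)
def pr(n,sl): 
    p=P[sl].reshape(-1,3); return p[~np.isnan(p[:,0])]
def rep(n,p):
    c=cv2.minAreaRect(p[:,:2].astype(np.float32)); print(n,len(p),"med",np.median(p,0).round(1),"zpct",np.percentile(p[:,2],[5,50,95]).round(1),"rect",np.round(c[0],1),np.round(c[1],1),round(c[2],1))
p=pr("h",np.s_[228:252,258:296]); rep("handle",p[p[:,2]>35])
p=pr("r",np.s_[235:256,186:262]); p=p[(p[:,2]>15)&(p[:,2]<40)];rep("rodbar",p)
for k in range(188,262,8):
    q=P[235:256,k]; q=q[q[:,2]>8]
    if len(q): print(k,len(q),q.mean(0).round(1),q[:,2].max().round(1))
p=pr("l",np.s_[185:230,385:430]); rep("ledge",p[(p[:,2]>50)&(p[:,2]<70)])
p=pr("f",np.s_[180:220,315:350]); rep("prongs",p[p[:,2]>103]); rep("forkall",p[p[:,2]>70])
p=pr("rings",np.s_[160:200,130:180]); rep("rings",p[p[:,2]>88]); rep("rings>60",p[p[:,2]>60])
print(P[180,135:185:2].round(0)); print(P[250:251,300:310:5])
E
```

```text
handle 272 med [474.5 -75.   45.3] zpct [41.2 45.3 48.4] rect [473.4 -72.4] [24.1 77.5] 6.2
rodbar 292 med [460.2  50.7  29.8] zpct [26.3 29.8 33.8] rect [457.9  52.7] [ 17.3 186.7] 7.5
196 3 [451.9 127.9  27.5] 28.1
204 4 [453.1 107.2  29. ] 31.0
212 4 [455.6  86.6  29.5] 33.1
220 4 [458.1  66.   31. ] 32.3
228 4 [460.3  45.8  28.9] 31.4
236 4 [462.8  25.2  30.2] 31.5
244 4 [465.1   4.9  28.1] 29.4
252 4 [467.6 -15.6  29.5] 30.9
260 7 [468.9 -36.1  32.5] 36.2
ledge 878 med [ 552.4 -398.6   59.8] zpct [56.8 59.8 62.7] rect [ 552.2 -399.5] [71.7 76.3] 83.4
prongs 53 med [ 595.7 -215.6  110.7] zpct [106.1 110.7 113.1] rect [ 576.  -215.9] [10.3 63.8] 82.8
forkall 159 med [ 577.8 -214.6   83. ] zpct [ 74.1  83.  112.1] rect [ 576.1 -215.6] [10.7 63.8] 83.1
rings 338 med [628.9 224.   96.4] zpct [ 88.9  96.4 100.6] rect [628.7 224.1] [56. 44.] 81.4
rings>60 476 med [628.9 222.4  94.2] zpct [ 63.6  94.2 100.4] rect [629.3 223.7] [87.9 58.6] 81.1
[[633. 294.  -1.]
 [632. 288.   2.]
 [628. 268.  51.]
 [624. 248.  98.]
 [624. 243. 102.]
 [625. 240.  94.]
 [624. 234.  98.]
 [624. 230.  96.]
 [628. 237.  53.]
 [624. 219. 101.]
 [624. 215.  99.]
 [624. 210.  98.]
 [624. 205. 101.]
 [624. 200. 102.]
 [627. 206.  54.]
 [628. 202.  50.]
 [628. 197.  52.]
 [631. 203.   5.]
 [631. 198.   4.]
 [628. 182.  51.]
 [629. 180.  35.]
 [631. 180.  12.]
 [631. 176.   4.]
 [632. 172.  -2.]
 [631. 166.   1.]]
[[[ 444.39662055 -141.0905339    -3.84257248]
  [ 444.52429425 -153.98485321   -1.63514703]]]
```

View pics/crop.png

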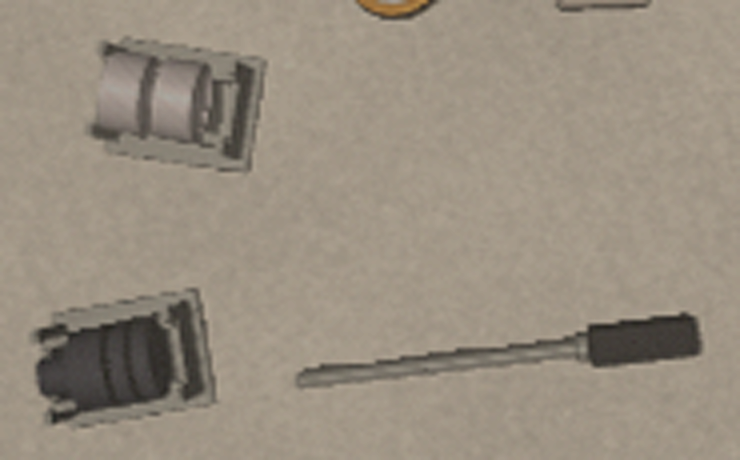

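Confirmed: the two bright rings sit on the upper cradle, the piston on the lower one, and the rod lies level. Next I compute the grasp geometry.

```bash
python3 - <<'E'
from h import *
s=readout.read_state(); Q=R.from_quat(s["ee_rot"]).as_matrix(); print(Q.round(3)); print("tool y yaw",np.degrees(np.arctan2(Q[1,1],Q[0,1])))
D=np.load("top0.npz");im,d,P=D["im"],D["d"],D["P"]
def fit(p,z):
    c,_=None,None; l=cv2.fitLine(p[:,:2].astype(np.float32),cv2.DIST_HUBER,0,.01,.01).ravel(); return l[:2]*np.sign(l[1]),l[2:]
p=P[235:256,186:262].reshape(-1,3);p=p[(p[:,2]>18)&(p[:,2]<40)]
u,c=fit(p,0);print("rod yaw",np.degrees(np.arctan2(u[1],u[0])),"tip along",((p[:,:2]-c)@u).max()+c@u)
q=P[228:252,258:296].reshape(-1,3);q=q[q[:,2]>40];a=q[:,:2]@u;print("handle along",np.percentile(a,[0,1,5,50,95,99,100]).round(1)); w=q[:,:2]@[u[1],-u[0]];print("lat",w.min(),w.max(),"bar lat",c@[u[1],-u[0]])
print("u",u)
# rings crest
p=P[160:200,130:180].reshape(-1,3);p=p[p[:,2]>85]
r=cv2.minAreaRect(p[:,:2].astype(np.float32));print(r)
E
```

```text
[[-0.001 -0.422  0.907]
 [ 0.002  0.907  0.422]
 [-1.     0.002 -0.   ]]
tool y yaw 114.9595034847232
rod yaw 96.37339 tip along 94.9732095002151
handle along [-163.2 -162.2 -158.9 -127.2  -97.   -94.2  -93.6]
lat 450.42557718989724 474.5161413352427 bar lat 463.2999
u [-0.11100739  0.9938196 ]
((628.4898071289062, 224.13499450683594), (55.975502014160156, 45.449066162109375), 81.382568359375)
```

Emit:
arm_command:
  increments:
    - [[0,0,71.4],[210.6,490,-100],0]
    - [[0,0,71.4],[210.6,490,-100],0]
    - [[0,0,71.4],[210.6,490,-100],0]
    - [[0,0,71.4],[210.6,490,-100],0]
    - [[0,0,71.4],[210.6,490,-100],0]

```text
clock: 0.6
position: [360.8, -338.9, 184.2]
ee_rot: [-0.396, 0.586, 0.397, 0.585]
contact_force: [0.7, -0.4, -0.1]
gripper_width: 85.3
```

Emit:
arm_command:
  increments:
    - [[0,0,28],[113.4,263,-54],0]
    - [[0,0,28],[113.4,263,-54],0]
    - [[0,0,28],[113.4,263,-54],0]
    - [[0,0,28],[113.4,263,-54],0]
    - [[0,0,28],[113.4,263,-54],0]

```text
clock: 1.1
position: [457.6, -113.1, 137.9]
ee_rot: [-0.526, 0.472, 0.527, 0.471]
contact_force: [1.6, -0.5, 0.1]
gripper_width: 85.4
```

Emit:
arm_command:
  increments:
    - [[0,0,0],[0,0,0],0]
    - [[0,0,0],[0,0,0],0]
    - [[0,0,0],[0,0,0],0]
    - [[0,0,0],[0,0,0],0]
    - [[0,0,0],[0,0,0],0]

```text
clock: 1.6
position: [457.2, -114.2, 138.1]
ee_rot: [-0.526, 0.473, 0.527, 0.472]
contact_force: [-0.3, 0.3, -0.6]
gripper_width: 85.2
```

```bash
python3 - <<'E'
from h import *
s=readout.read_state(); Q=R.from_quat(s["ee_rot"]).as_matrix(); print(s["position"],Q.round(3)); print("tool y yaw",np.degrees(np.arctan2(Q[1,1],Q[0,1])))
im,d,P,ray,t=cap("wrist"); cv2.imwrite("pics/w1.png",im); print(t)
m=(P[...,2]>38)&(P[...,2]<55)
p=P[m]; print(m.sum()); r=cv2.minAreaRect(p[:,:2].astype(np.float32)); print(r, np.median(p,0))
m=(P[...,2]>18)&(P[...,2]<36); p=P[m]; print(m.sum(), cv2.minAreaRect(p[:,:2].astype(np.float32)) if m.sum() else 0)
E
```

```text
[ 457.23733459 -114.17091352  138.12922553] [[-0.001 -0.994 -0.108]
 [-0.    -0.108  0.994]
 [-1.     0.001 -0.   ]]
tool y yaw -173.81146088165352
[ 465.93574531 -195.21961551  280.83989297]
1992
((494.1797180175781, -131.0423126220703), (38.96327209472656, 191.8182373046875), 21.532745361328125) [473.13925013 -81.01027638  45.87417069]
1652 ((611.2830810546875, -52.63456726074219), (309.88726806640625, 292.69830322265625), 10.956116676330566)
```

View pics/w1.png

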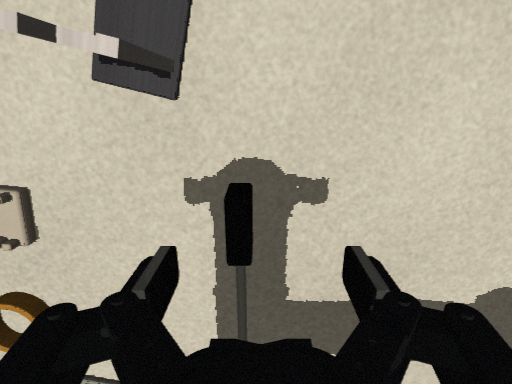

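The wrist view shows the black handle at columns 225–252 and rows 183–265, with the rod running down from it. I measure it from this view.

```bash
python3 - <<'E'
from h import *
im,d,P,ray,t=cap("wrist")
m=((im.max(2)<35)).astype(np.uint8); n,l,st,ce=cv2.connectedComponentsWithStats(m)
k=l[225,238]; print(st[k]); mm=(l==k); 
h=P[mm&(P[...,2]>40)&(P[...,2]<52)]; r=cv2.minAreaRect(h[:,:2].astype(np.float32)); print(r,np.median(h[:,2]))
b=np.zeros_like(mm); b[275:335,232:250]=1
q=P[b&(P[...,2]>15)&(P[...,2]<45)]; print(len(q),cv2.minAreaRect(q[:,:2].astype(np.float32)),np.median(q[:,2]))
print(cv2.fitLine(q[:,:2].astype(np.float32),cv2.DIST_HUBER,0,.01,.01).ravel())
E
```

```text
[ 224  183   29   83 2172]
((472.7871398925781, -74.85657501220703), (23.976741790771484, 70.04749298095703), 5.723167896270752) 45.89914335752445
553 ((462.260498046875, 18.93252182006836), (9.738906860351562, 78.61946105957031), 5.4413161277771) 30.339831543473792
[ 1.06990635e-01 -9.94260013e-01  4.62147339e+02  1.68753471e+01]
```

Emit:
arm_command:
  increments:
    - [[0,0,0],[15.8,39,-20],0]
    - [[0,0,0],[15.8,39,-50],0]
    - [[0,0,0],[15.8,39,-85],0]
    - [[0,0,0],[15.8,39,-112],0]
    - [[0,0,0],[15.8,39,-128],0]

```text
clock: 2.2
position: [472.0, -75.5, 8.2]
ee_rot: [-0.525, 0.474, 0.527, 0.471]
contact_force: [-0.1, -0.3, 0.3]
gripper_width: 85.7
```

Emit:
arm_command:
  increments:
    - [[0,0,0],[0,0,0],0]
    - [[0,0,0],[0,0,0],0]
    - [[0,0,0],[0,0,0],0]
    - [[0,0,0],[0,0,0],0]
    - [[0,0,0],[0,0,0],0]

```text
clock: 2.7
position: [472.6, -75.4, 9.1]
ee_rot: [-0.526, 0.473, 0.527, 0.472]
contact_force: [-0.1, 0.5, -0.6]
gripper_width: 85.4
```

Emit:
arm_command:
  increments:
    - [[0,0,0],[0,0,0],0.4]
    - [[0,0,0],[0,0,0],0.7]
    - [[0,0,0],[0,0,0],1]
    - [[0,0,0],[0,0,0],1]
    - [[0,0,0],[0,0,0],1]

```text
clock: 3.2
position: [472.8, -75.4, 9.3]
ee_rot: [-0.526, 0.473, 0.527, 0.472]
contact_force: [-0.7, 0.3, 2.3]
gripper_width: 23.5
```

Emit:
arm_command:
  increments:
    - [[0,0,0],[0,0,0],1]
    - [[0,0,0],[0,0,0],1]
    - [[0,0,0],[0,0,0],1]
    - [[0,0,0],[0,0,0],1]
    - [[0,0,0],[0,0,0],1]

```text
clock: 3.7
position: [472.8, -75.4, 9.3]
ee_rot: [-0.526, 0.473, 0.527, 0.472]
contact_force: [0.0, 0.2, 1.6]
gripper_width: 23.0
```

Emit:
arm_command:
  increments:
    - [[0,0,0],[0,0,10],1]
    - [[0,0,0],[0,0,25],1]
    - [[0,0,0],[0,0,45],1]
    - [[0,0,-3],[20,2,49],1]
    - [[0,0,-7],[45,3,49],1]

```text
clock: 4.2
position: [518.0, -72.3, 60.1]
ee_rot: [-0.496, 0.504, 0.496, 0.504]
contact_force: [1.0, -0.6, -0.8]
gripper_width: 23.2
```

Emit:
arm_command:
  increments:
    - [[0,0,-3],[20,1,0],1]
    - [[0,0,-6],[45,3,0],1]
    - [[0,0,-7.5],[60,4,0],1]
    - [[0,0,-7.7],[66,4.5,0],1]
    - [[0,0,-7.7],[66,4.5,0],1]

```text
clock: 4.7
position: [584.0, -67.7, 59.9]
ee_rot: [-0.461, 0.536, 0.461, 0.536]
contact_force: [-0.1, 0.1, -1.7]
gripper_width: 23.1
```

```bash
cat > m.py <<'E'
from h import *
import sys
s=readout.read_state(); Q=R.from_quat(s["ee_rot"]).as_matrix(); print(s["clock"],s["position"].round(1),"rod yaw",np.degrees(np.arctan2(-Q[1,1],-Q[0,1]))+90,"tilt",Q[2].round(4))
print("F",s["contact_force"].round(1),s["gripper_width"])
o=s["position"][:2]
for n in ("top",):
    im,d,P,ray,t=cap(n); np.savez("last.npz",P=P,im=im)
    # rod points in front of the handle, from depth
    yaw=np.arctan2(-Q[1,1],-Q[0,1])+np.pi/2; u=np.array([np.cos(yaw),np.sin(yaw)]); v=np.array([-u[1],u[0]])
    z0=s["position"][2]+17+5
    a=(P[...,:2]-o)@u; b=(P[...,:2]-o)@v
    m=(a>60)&(a<240)&(abs(b)<30)&(abs(P[...,2]-z0)<18)
    if m.any():
        for lo in range(60,240,20):
            k=m&(a>=lo)&(a<lo+20)
            if k.any(): print(lo,k.sum(),"lat",b[k].mean().round(1),"topz-expect",(np.median(P[...,2][k])-z0).round(1))
        print("amax",a[m].max())
E
python3 m.py; python3 - <<'E'
import sys; sys.path.insert(0,'.')
from h import *
for n in ("scene","top"):
    im,*_=cap(n); 
    c=im[120:280,230:430] if n=="scene" else im[140:300,115:315]
    cv2.imwrite(f"pics/{n}2.png",cv2.convertScaleAbs(cv2.resize(c,None,fx=3,fy=3,interpolation=cv2.INTER_CUBIC),alpha=1.5))
a,b=[cv2.imread(f"pics/{n}2.png") for n in("scene","top")]
cv2.imwrite("pics/b2.png",cv2.resize(np.hstack([a,b]),(800,320)))
E
```

```text
4.7 [584.  -67.7  59.9] rod yaw 81.34383533655497 tilt [-1.e+00  6.e-04  2.e-04]
F [-0.1  0.1 -1.7] 23.10332002113088
```

View pics/b2.png

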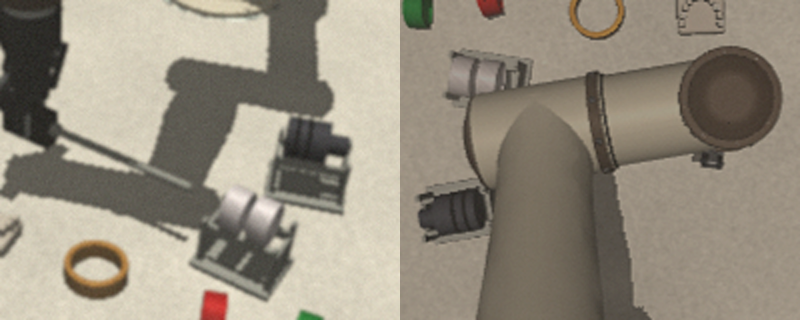

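The scene crop shows the level rod with its tip just short of the near ring, and the top view is covered by the arm. I refine the rod and rings from the scene depth.

```bash
cat > m2.py <<'E'
from h import *
from scipy.optimize import least_squares
s=readout.read_state(); Q=R.from_quat(s["ee_rot"]).as_matrix(); o=s["position"]+[0,0,17]
yaw=np.arctan2(-Q[1,1],-Q[0,1])+np.pi/2; u=np.array([np.cos(yaw),np.sin(yaw),0]); v=np.array([-u[1],u[0],0])
print(s["clock"],s["position"].round(1),"yaw",np.degrees(yaw).round(2),"F",s["contact_force"].round(1),s["gripper_width"].round(1))
im,d,P,ray,t=cap("scene")
q=P-o; a=q@u; b=q@v; c=q[...,2]
m=(a>45)&(a<235)&(abs(b)<20)&(abs(c)<20)&(P[...,2]>35)
def cyl(p,r,y0):
    # line: point at y=y0 (x,z), slopes
    f=lambda w:(lambda U:np.linalg.norm(np.cross(p-[w[0],y0,w[1]],U),axis=1)-r)(np.array([w[2],1,w[3]])/np.sqrt(1+w[2]**2+w[3]**2))
    z=least_squares(f,[np.median(p[:,0]),np.median(p[:,2])-r*.6,0.15,0],loss="soft_l1",f_scale=1.5); return z.x,np.sqrt(np.median(z.fun**2))
for lo in range(45,235,20):
    k=m&(a>=lo)&(a<lo+20)
    if k.any(): print(lo,k.sum(),"lat",np.median(b[k]).round(1),"dz",np.median(c[k]).round(1))
print("rod amax",a[m].max())
if __name__=="__main__":
  for nm in("scene0.npz","top0.npz"):
    p=np.load(nm)["P"].reshape(-1,3); p=p[(abs(p[:,0]-628)<32)&(abs(p[:,1]-224)<30)&(p[:,2]>78)&(p[:,2]<105)]
    w,e=cyl(p,25,224.); print(nm,len(p),"at y=224 x,z",w[:2].round(1),"yaw",90-np.degrees(w[2]),"slope z",w[3].round(3),"rms",e, "y",np.percentile(p[:,1],[1,50,99]))
E
python3 m2.py
```

```text
Traceback (most recent call last):
  File "m2.py", line 5, in <module>
    print(s["clock"],s["position"].round(1),"yaw",np.degrees(yaw).round(2),"F",s["contact_force"].round(1),s["gripper_width"].round(1))
                                                                                                           ^^^^^^^^^^^^^^^^^^^^^^^^
AttributeError: 'float' object has no attribute 'round'
```

```bash
sed -i 's/s\["gripper_width"\].round(1)/s["gripper_width"]/' m2.py; python3 m2.py
```

```text
4.85 [582.8 -67.9  60. ] yaw 81.33 F [ 0.1  0.2 -1.4] 23.416707917691486
45 32 lat -4.1 dz 3.0
65 33 lat -3.6 dz 3.8
85 33 lat -4.0 dz 3.7
105 32 lat -4.2 dz 3.2
125 36 lat -4.0 dz 3.3
145 36 lat -3.3 dz 3.2
165 35 lat -3.4 dz 2.9
185 37 lat -3.6 dz 3.1
205 36 lat -3.8 dz 3.8
rod amax 223.49693177572894
scene0.npz 430 at y=224 x,z [-4054.7  3399.1] yaw -246614.54251571218 slope z -3053.617 rms 3.8459605989561703 y [194.84449354 225.82041592 252.28157159]
top0.npz 396 at y=224 x,z [629.   73.9] yaw 80.96863810690232 slope z -0.01 rms 1.000193955937243 y [195.6312292  224.35062275 251.51053268]
```

Emit:
arm_command:
  increments:
    - [[0,0,0],[3.5,15,-2],1]
    - [[0,0,0],[6,32,-2],1]
    - [[0,0,0],[8.5,49,-2],1]
    - [[0,0,0],[11,66,-2],1]
    - [[0,0,0],[13.5,83,-2],1]

```text
clock: 5.4
position: [596.6, 17.2, 58.2]
ee_rot: [-0.461, 0.536, 0.461, 0.536]
contact_force: [0.3, 0.6, -2.6]
gripper_width: 23.7
```

```bash
cat >> m2.py <<'E'
  c=im[120:280,230:430]; cv2.imwrite(f"pics/s{s['clock']:.2f}.png",cv2.convertScaleAbs(cv2.resize(c,None,fx=3,fy=3,interpolation=cv2.INTER_CUBIC),alpha=1.5))
E
python3 m2.py; ls pics
```

```text
5.4 [596.6  17.2  58.2] yaw 81.39 F [ 0.3  0.6 -2.6] 23.703761561804928
45 33 lat -3.5 dz 3.3
65 36 lat -3.6 dz 3.6
85 37 lat -3.5 dz 3.2
105 38 lat -3.8 dz 3.4
125 39 lat -3.5 dz 3.3
145 40 lat -3.8 dz 3.9
165 34 lat -5.3 dz 2.6
185 84 lat -12.4 dz 4.6
205 35 lat -17.3 dz 14.3
225 51 lat 12.3 dz -7.8
rod amax 234.81368202551866
scene0.npz 430 at y=224 x,z [-4054.7  3399.1] yaw -246614.54251571218 slope z -3053.617 rms 3.8459605989561703 y [194.84449354 225.82041592 252.28157159]
top0.npz 396 at y=224 x,z [629.   73.9] yaw 80.96863810690232 slope z -0.01 rms 1.000193955937243 y [195.6312292  224.35062275 251.51053268]
b2.png
crop.png
s5.40.png
scene0.png
scene2.png
top0.png
top2.png
w1.png
```

Emit:
arm_command:
  increments:
    - [[0,0,0],[2.5,17,0],1]
    - [[0,0,0],[5,34,0],1]
    - [[0,0,0],[7.5,51,0],1]
    - [[0,0,0],[10.5,69,0],1]
    - [[0,0,0],[13,84,0],1]

```text
clock: 5.95
position: [610.8, 104.9, 58.2]
ee_rot: [-0.462, 0.535, 0.462, 0.536]
contact_force: [0.4, -1.0, -1.2]
gripper_width: 23.4
```

```bash
python3 m2.py; ls pics/s*
```

```text
5.95 [610.8 104.9  58.2] yaw 81.55 F [ 0.4 -1.  -1.2] 23.39144892920205
45 39 lat -3.6 dz 3.8
65 42 lat -3.6 dz 3.2
85 38 lat -17.5 dz 15.5
105 76 lat -13.2 dz 4.9
125 52 lat -17.1 dz 15.3
145 67 lat -3.8 dz 3.7
165 46 lat -3.5 dz 3.3
185 48 lat -3.5 dz 3.8
205 42 lat -3.3 dz 3.3
rod amax 223.23738473535295
scene0.npz 430 at y=224 x,z [-4054.7  3399.1] yaw -246614.54251571218 slope z -3053.617 rms 3.8459605989561703 y [194.84449354 225.82041592 252.28157159]
top0.npz 396 at y=224 x,z [629.   73.9] yaw 80.96863810690232 slope z -0.01 rms 1.000193955937243 y [195.6312292  224.35062275 251.51053268]
pics/s5.40.png
pics/s5.95.png
pics/scene0.png
pics/scene2.png
```

Emit:
arm_command:
  increments:
    - [[0,0,0],[0,0,0],1]
    - [[0,0,0],[0,0,2],1]
    - [[0,0,0],[0,0,5],1]
    - [[0,0,0],[0,0,9],1]
    - [[0,0,0],[0,0,14],1]

```text
clock: 6.5
position: [611.6, 106.3, 72.8]
ee_rot: [-0.462, 0.534, 0.462, 0.536]
contact_force: [-0.7, 0.6, -1.6]
gripper_width: 23.1
```

Emit:
arm_command:
  increments:
    - [[0.5,0,0],[0,0,6],1]
    - [[1,-0.2,0],[0,0,13],1]
    - [[1.5,-0.2,0],[0,0,21],1]
    - [[2,-0.3,0],[0,0,28],1]
    - [[2,-0.3,0],[0,0,34],1]

```text
clock: 7.0
position: [611.8, 106.1, 107.8]
ee_rot: [-0.454, 0.524, 0.47, 0.546]
contact_force: [-0.1, -0.2, -2.3]
gripper_width: 23.4
```

```bash
python3 m2.py|head -12; ls pics/s*
```

```text
7.0 [611.8 106.1 107.8] yaw 81.58 F [-0.1 -0.2 -2.3] 23.389871680018782
45 42 lat -3.2 dz 5.5
65 40 lat -3.8 dz 6.7
85 92 lat -8.0 dz 9.3
105 99 lat -5.4 dz 9.1
125 125 lat -8.4 dz 10.7
145 59 lat -3.2 dz 8.9
165 51 lat -3.5 dz 10.0
185 48 lat -3.9 dz 10.5
205 48 lat -2.7 dz 10.7
rod amax 222.89449961107957
scene0.npz 430 at y=224 x,z [-4054.7  3399.1] yaw -246614.54251571218 slope z -3053.617 rms 3.8459605989561703 y [194.84449354 225.82041592 252.28157159]
pics/s5.40.png
pics/s5.95.png
pics/s7.00.png
pics/scene0.png
pics/scene2.png
```

View pics/s7.00.png

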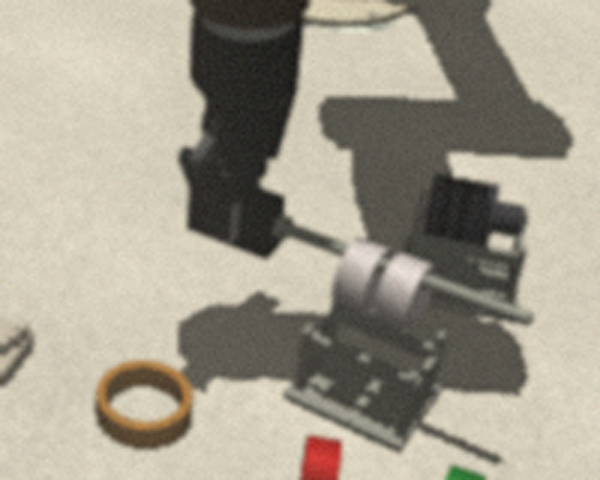

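Emit:
arm_command:
  increments:
    - [[0,0,0],[0,0,7],1]
    - [[0,0,0],[0,0,16],1]
    - [[0,0,0],[0,0,27],1]
    - [[0,0,0],[0,0,38],1]
    - [[0,0,0],[0,0,47],1]

```text
clock: 7.55
position: [612.7, 106.4, 157.2]
ee_rot: [-0.455, 0.523, 0.469, 0.547]
contact_force: [0.6, -0.2, -1.5]
gripper_width: 23.5
```

Emit:
arm_command:
  increments:
    - [[0,0,0],[0,0,5],1]
    - [[0,0,0],[0,0,9],1]
    - [[0,0,0],[0,0,11],1]
    - [[0,0,0],[0,0,11],1]
    - [[0,0,0],[0,0,11],1]

```text
clock: 8.05
position: [612.4, 106.4, 167.8]
ee_rot: [-0.454, 0.524, 0.47, 0.546]
contact_force: [0.9, 0.1, -2.0]
gripper_width: 23.3
```

Both rings hang on the rod, clear of the cradle. Moving gently to above the stand.

Emit:
arm_command:
  increments:
    - [[0,0,0],[-0.4,-3,0],1]
    - [[0,0,0],[-1.1,-9,0],1]
    - [[0,0,0],[-2.1,-18,0],1]
    - [[0,0,0],[-3.6,-30,0],1]
    - [[0,0,0],[-5.3,-45,0],1]

```text
clock: 8.55
position: [607.0, 60.3, 167.8]
ee_rot: [-0.455, 0.524, 0.47, 0.546]
contact_force: [-0.2, -1.1, -2.9]
gripper_width: 23.4
```

Emit:
arm_command:
  increments:
    - [[0,0,0.2],[-2,-17,0],1]
    - [[0,0,0.4],[-4.2,-35,0],1]
    - [[0,0,0.6],[-6.5,-55,0],1]
    - [[0,0,0.8],[-8.9,-75,0],1]
    - [[0,0,1],[-11.3,-95,0],1]

```text
clock: 9.05
position: [595.2, -36.7, 167.9]
ee_rot: [-0.459, 0.52, 0.474, 0.542]
contact_force: [0.2, -0.4, -2.4]
gripper_width: 23.1
```

Emit:
arm_command:
  increments:
    - [[0,0,0],[-2.4,-20,0],1]
    - [[0,0,0],[-4.8,-40,0],1]
    - [[0,0,0],[-7.1,-60,0],1]
    - [[0,0,0],[-9.5,-80,0],1]
    - [[0,0,0],[-11.9,-100,0],1]

```text
clock: 9.55
position: [582.6, -138.7, 168.1]
ee_rot: [-0.459, 0.52, 0.474, 0.543]
contact_force: [0.2, -0.1, -2.3]
gripper_width: 23.1
```

Emit:
arm_command:
  increments:
    - [[0,0,0],[-2.4,-20,0],1]
    - [[0,0,0],[-4.8,-40,0],1]
    - [[0,0,0],[-7.1,-60,0],1]
    - [[0,0,0],[-9.5,-80,0],1]
    - [[0,0,0],[-11.9,-100,0],1]

```text
clock: 10.05
position: [569.9, -240.6, 168.3]
ee_rot: [-0.459, 0.52, 0.473, 0.543]
contact_force: [0.4, 0.7, -2.2]
gripper_width: 23.5
```

Emit:
arm_command:
  increments:
    - [[0,0,0],[-2.2,-20,0],1]
    - [[0,0,0],[-4.4,-40,0],1]
    - [[0,0,0],[-6.7,-60,0],1]
    - [[0,0,0],[-8.7,-78,0],1]
    - [[0,0,0],[-10.5,-95,0],1]

```text
clock: 10.55
position: [558.8, -337.3, 168.3]
ee_rot: [-0.459, 0.52, 0.473, 0.543]
contact_force: [-1.0, 0.5, -1.4]
gripper_width: 23.1
```

Emit:
arm_command:
  increments:
    - [[0,0,0],[-1.8,-16,0],1]
    - [[0,0,0],[-3.4,-31,0],1]
    - [[0,0,0],[-4.8,-43,0],1]
    - [[0,0,0],[-6,-53,0],1]
    - [[0,0,0],[-6.6,-60,0],1]

```text
clock: 11.05
position: [552.1, -398.1, 168.2]
ee_rot: [-0.458, 0.52, 0.473, 0.543]
contact_force: [-0.4, 0.5, -1.7]
gripper_width: 23.5
```

```bash
cat > m3.py <<'E'
from h import *
s=readout.read_state(); Q=R.from_quat(s["ee_rot"]).as_matrix(); o=s["position"]-Q[:,0]*17
u=np.cross(Q[:,0],Q[:,1]); u=u*np.sign(u[1]); v=np.cross([0,0,1],u); w=np.cross(u,v)
print(s["clock"],s["position"].round(1),"u",u.round(3),"yaw",np.degrees(np.arctan2(u[1],u[0])).round(2),"F",s["contact_force"].round(1),s["gripper_width"])
for n,c in (("scene",np.s_[60:230,90:320]),("top",np.s_[150:260,280:450])):
    im,d,P,ray,t=cap(n); cv2.imwrite(f"pics/{n}{s['clock']:.2f}.png",cv2.convertScaleAbs(cv2.resize(im[c],None,fx=3,fy=3,interpolation=cv2.INTER_CUBIC),alpha=1.5))
    q=P-o; a=q@u; b=q@v; k=q@w
    m=(a>40)&(a<235)&(abs(b)<14)&(abs(k)<14)
    print(n,"rod amax",a[m].max() if m.any() else None,[(lo,int(kk.sum()),b[kk].mean().round(1),np.median(k[kk]).round(1)) for lo in range(40,235,20) for kk in [m&(a>=lo)&(a<lo+20)] if kk.any()])
    m=(abs(b)<28)&(k<-12)&(k>-43)&(a>36)&(a<225)&(P[...,2]>50); 
    h=np.histogram(a[m],bins=range(36,230,6)); print("ring hist",list(zip(h[1],h[0])))
E
python3 m3.py
```

```text
11.05 [ 552.1 -398.1  168.2] u [0.132 0.991 0.038] yaw 82.43 F [-0.4  0.5 -1.7] 23.4796996629589
scene rod amax 224.08994624612362 [(40, 41, np.float64(-3.3), np.float64(3.2)), (60, 24, np.float64(-3.3), np.float64(3.6)), (80, 24, np.float64(-4.1), np.float64(6.4)), (100, 48, np.float64(-4.5), np.float64(6.7)), (120, 30, np.float64(-4.2), np.float64(7.3)), (140, 49, np.float64(-2.1), np.float64(5.2)), (160, 28, np.float64(-4.0), np.float64(3.5)), (180, 28, np.float64(-4.1), np.float64(2.6)), (200, 32, np.float64(-3.5), np.float64(2.7)), (220, 9, np.float64(-3.1), np.float64(1.8))]
ring hist [(np.int64(36), np.int64(2)), (np.int64(42), np.int64(0)), (np.int64(48), np.int64(0)), (np.int64(54), np.int64(0)), (np.int64(60), np.int64(0)), (np.int64(66), np.int64(0)), (np.int64(72), np.int64(0)), (np.int64(78), np.int64(0)), (np.int64(84), np.int64(0)), (np.int64(90), np.int64(9)), (np.int64(96), np.int64(13)), (np.int64(102), np.int64(10)), (np.int64(108), np.int64(17)), (np.int64(114), np.int64(16)), (np.int64(120), np.int64(15)), (np.int64(126), np.int64(27)), (np.int64(132), np.int64(3
[... 1075 characters left out ...]
64(0)), (np.int64(90), np.int64(0)), (np.int64(96), np.int64(2)), (np.int64(102), np.int64(26)), (np.int64(108), np.int64(24)), (np.int64(114), np.int64(7)), (np.int64(120), np.int64(0)), (np.int64(126), np.int64(1)), (np.int64(132), np.int64(10)), (np.int64(138), np.int64(34)), (np.int64(144), np.int64(27)), (np.int64(150), np.int64(0)), (np.int64(156), np.int64(0)), (np.int64(162), np.int64(0)), (np.int64(168), np.int64(0)), (np.int64(174), np.int64(0)), (np.int64(180), np.int64(0)), (np.int64(186), np.int64(0)), (np.int64(192), np.int64(0)), (np.int64(198), np.int64(0)), (np.int64(204), np.int64(0)), (np.int64(210), np.int64(0)), (np.int64(216), np.int64(0)), (np.int64(222), np.int64(0))]
```

Emit:
arm_command:
  increments:
    - [[-0.5,0,0],[0,-0.5,-6],1]
    - [[-1,0.1,0],[0,-1,-16],1]
    - [[-1.6,0.2,0],[0.2,-1.4,-28],1]
    - [[-2.1,0.3,0],[0.2,-1.4,-40],1]
    - [[-2.1,0.3,0],[0.2,-1.4,-50],1]

```text
clock: 11.65
position: [551.9, -398.2, 116.4]
ee_rot: [-0.467, 0.531, 0.466, 0.533]
contact_force: [-0.7, 0.5, -2.5]
gripper_width: 23.3
```

Emit:
arm_command:
  increments:
    - [[0,0,0],[0,0,-10],1]
    - [[0,0,0],[0,0,-19],1]
    - [[0,0,0],[0,0,-27],1]
    - [[0,0,0],[0,0,-33],1]
    - [[0,0,0],[0,0,-37],1]

```text
clock: 12.15
position: [551.8, -398.2, 78.8]
ee_rot: [-0.466, 0.531, 0.466, 0.533]
contact_force: [-0.6, 0.2, -1.5]
gripper_width: 23.3
```

```bash
python3 m3.py | grep -v hist; python3 - <<'E'
import cv2,glob,numpy as np
f=[sorted(glob.glob(f"pics/{n}1*.png"))[-1] for n in("scene","top")]; print(f)
a,b=[cv2.resize(cv2.imread(x),(400,300)) for x in f]; cv2.imwrite("pics/b3.png",np.hstack([a,b]))
E
```

```text
12.15 [ 551.8 -398.2   78.8] u [0.131 0.991 0.002] yaw 82.46 F [-0.6  0.2 -1.5] 23.289614727517996
scene rod amax 224.03426687926398 [(40, 36, np.float64(-4.3), np.float64(3.1)), (60, 20, np.float64(-3.6), np.float64(3.6)), (80, 23, np.float64(-3.7), np.float64(6.6)), (100, 47, np.float64(-2.5), np.float64(6.9)), (120, 38, np.float64(-3.2), np.float64(6.8)), (140, 42, np.float64(-3.0), np.float64(4.7)), (160, 20, np.float64(-3.0), np.float64(3.9)), (180, 36, np.float64(-4.1), np.float64(1.2)), (200, 26, np.float64(-3.4), np.float64(2.8)), (220, 6, np.float64(-2.0), np.float64(1.2))]
top rod amax 222.8148379916667 [(120, 44, np.float64(-0.2), np.float64(5.3)), (140, 64, np.float64(-0.5), np.float64(4.0)), (160, 37, np.float64(-0.6), np.float64(2.5)), (180, 37, np.float64(-0.8), np.float64(3.3)), (200, 35, np.float64(-0.4), np.float64(2.6)), (220, 7, np.float64(-1.0), np.float64(2.4))]
['pics/scene12.15.png', 'pics/top12.15.png']
```

View pics/b3.png

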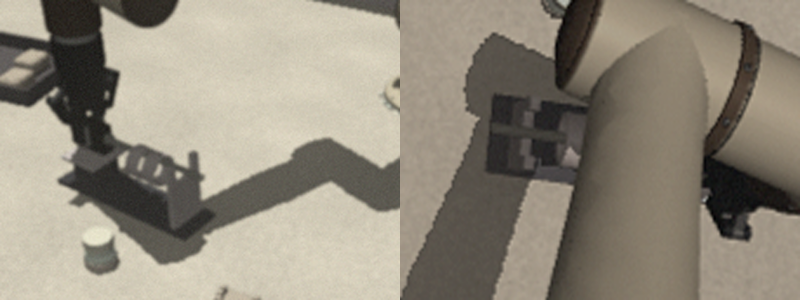

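The rod lies over the notch, roughly centred, with both rings between ledge and fork. Lowering the last 9 mm.

Emit:
arm_command:
  increments:
    - [[0,0,0],[0,0,-3],1]
    - [[0,0,0],[0,0,-5.5],1]
    - [[0,0,0],[0,0,-7.5],1]
    - [[0,0,0],[0,0,-9],1]
    - [[0,0,0],[0,0,-9.5],1]

```text
clock: 12.75
position: [551.6, -398.1, 69.4]
ee_rot: [-0.466, 0.531, 0.466, 0.533]
contact_force: [0.4, 1.5, 1.2]
gripper_width: 23.3
```

Emit:
arm_command:
  increments:
    - [[0,0,0],[0,0,0],1]
    - [[0,0,0],[0,0,0],1]
    - [[0,0,0],[0,0,0],1]
    - [[0,0,0],[0,0,0],1]
    - [[0,0,0],[0,0,0],1]

```text
clock: 13.25
position: [551.6, -398.1, 69.5]
ee_rot: [-0.466, 0.531, 0.466, 0.533]
contact_force: [-0.5, -0.1, -1.9]
gripper_width: 23.7
```

Emit:
arm_command:
  increments:
    - [[0,0,0],[0,0,-0.5],1]
    - [[0,0,0],[0,0,-1],1]
    - [[0,0,0],[0,0,-1.2],1]
    - [[0,0,0],[0,0,-1.2],1]
    - [[0,0,0],[0,0,-1.2],1]

```text
clock: 13.75
position: [551.6, -398.1, 69.4]
ee_rot: [-0.467, 0.531, 0.466, 0.533]
contact_force: [-1.9, 2.0, 5.6]
gripper_width: 23.2
```

Contact on the ledge. Opening slowly, then backing straight up.

Emit:
arm_command:
  increments:
    - [[0,0,0],[0,0,0],0.8]
    - [[0,0,0],[0,0,0],0.6]
    - [[0,0,0],[0,0,0],0.4]
    - [[0,0,0],[0,0,0],0.2]
    - [[0,0,0],[0,0,0],0]

```text
clock: 14.25
position: [551.7, -398.2, 69.2]
ee_rot: [-0.467, 0.531, 0.466, 0.533]
contact_force: [-1.3, -0.4, 1.1]
gripper_width: 76.1
```

Emit:
arm_command:
  increments:
    - [[0,0,0],[0,0,0],0]
    - [[0,0,0],[0,0,0],0]
    - [[0,0,0],[0,0,8],0]
    - [[0,0,0],[0,0,25],0]
    - [[0,0,0],[0,0,50],0]

```text
clock: 14.75
position: [551.0, -397.8, 118.8]
ee_rot: [-0.466, 0.531, 0.467, 0.532]
contact_force: [0.6, 0.1, 0.0]
gripper_width: 85.5
```

Emit:
arm_command:
  increments:
    - [[0,0,0],[0,0,35],0]
    - [[0,0,0],[0,0,70],0]
    - [[0,0,0],[-20,-20,105],0]
    - [[0,0,0],[-60,-30,130],0]
    - [[0,0,0],[-100,-40,150],0]

```text
clock: 15.25
position: [450.4, -438.3, 271.3]
ee_rot: [-0.467, 0.531, 0.466, 0.532]
contact_force: [-0.3, 0.0, -0.2]
gripper_width: 85.5
```

Emit:
arm_command:
  increments:
    - [[0,0,0],[-40,0,0],0]
    - [[0,0,0],[-80,0,0],0]
    - [[0,0,0],[-120,0,0],0]
    - [[0,0,0],[-150,0,0],0]
    - [[0,0,0],[-150,0,0],0]

```text
clock: 15.75
position: [297.2, -438.1, 272.9]
ee_rot: [-0.467, 0.531, 0.465, 0.533]
contact_force: [-0.3, -0.5, -0.1]
gripper_width: 85.2
```

```bash
python3 - <<'E'
from h import *
print(readout.read_state()["position"],readout.read_state()["clock"])
u=np.array([.1289,.9917,0]);v=np.array([-u[1],u[0],0]);S=np.array([552.2,-399.5,0])
L=[]
for n,c in (("scene",np.s_[110:230,90:250]),("top",np.s_[160:250,300:420+20])):
    im,d,P,ray,t=cap(n); L.append(cv2.convertScaleAbs(cv2.resize(im[c],(400,300),interpolation=cv2.INTER_CUBIC),alpha=1.6))
    q=P-S;a=q@u;b=q@v;z=q[...,2]
    for nm,m in (("handle",(abs(a)<50)&(abs(b)<25)&(z>97)&(z<115)),("rod",(a>40)&(a<235)&(abs(b)<12)&(abs(z-88)<9))):
        p=P[m]
        if len(p)<5: print(n,nm,len(p)); continue
        r=cv2.minAreaRect(np.stack([a[m],b[m]],1).astype(np.float32)); print(n,nm,len(p),np.round(r[0],1),np.round(r[1],1),round(r[2],1),"z",np.median(z[m]).round(1),"slope lat,z",np.polyfit(a[m],b[m],1)[0].round(3),np.polyfit(a[m],z[m],1)[0].round(3),"amax",a[m].max().round(1))
    m=(abs(b)<28)&(z>48)&(z<77)&(a>40)&(a<176); h=np.histogram(a[m],bins=range(36,185,8)); print(dict(zip(h[1].tolist(),h[0].tolist())))
cv2.imwrite("pics/end.png",np.hstack(L))
E
```

```text
[ 297.24282751 -438.05610688  272.9439042 ] 15.75
scene handle 174 [ 2.1 -0.7] [28.1 72.3] 88.2 z 106.0 slope lat,z 0.011 -0.024 amax 38.5
scene rod 261 [132.7  -0.3] [184.6  23.1] 0.1 z 91.5 slope lat,z -0.001 -0.014 amax 225.0
{36: 0, 44: 0, 52: 0, 60: 0, 68: 0, 76: 0, 84: 0, 92: 12, 100: 18, 108: 21, 116: 5, 124: 32, 132: 28, 140: 23, 148: 5, 156: 0, 164: 0, 172: 0}
top handle 310 [5.4 0.2] [24.2 76.8] 89.9 z 105.4 slope lat,z -0.004 -0.014 amax 43.8
top rod 471 [132.4  -0. ] [ 23.8 184.4] 89.8 z 91.1 slope lat,z -0.006 -0.019 amax 224.6
{36: 0, 44: 0, 52: 0, 60: 0, 68: 0, 76: 0, 84: 0, 92: 2, 100: 8, 108: 30, 116: 6, 124: 3, 132: 2, 140: 34, 148: 8, 156: 0, 164: 0, 172: 0}
```

View pics/end.png

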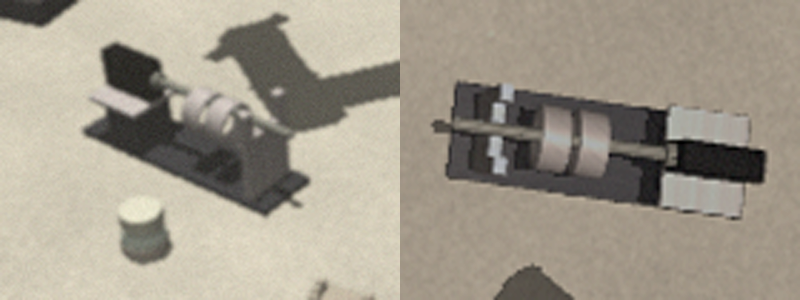

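The rod lies level on the ledge and in the notch, with both rings hanging between ledge and fork and the gripper well away. One more second lets things settle, then I hand in.

Emit:
arm_command:
  increments:
    - [[0,0,0],[0,0,0],0]
    - [[0,0,0],[0,0,0],0]
    - [[0,0,0],[0,0,0],0]
    - [[0,0,0],[0,0,0],0]
    - [[0,0,0],[0,0,0],0]

```text
clock: 16.35
position: [300.4, -438.5, 272.2]
ee_rot: [-0.467, 0.531, 0.465, 0.532]
contact_force: [0.5, 0.0, 0.3]
gripper_width: 85.4
```

Emit:
arm_command:
  increments:
    - [[0,0,0],[0,0,0],0]
    - [[0,0,0],[0,0,0],0]
    - [[0,0,0],[0,0,0],0]
    - [[0,0,0],[0,0,0],0]
    - [[0,0,0],[0,0,0],0]

```text
clock: 16.85
position: [300.4, -438.6, 272.2]
ee_rot: [-0.467, 0.531, 0.465, 0.533]
contact_force: [-1.0, -0.4, 0.2]
gripper_width: 85.3
```

```bash
python3 -c "
from bench import arm; print(arm.job_done())"
```

```text
the job is handed in; nothing more can be done
None
```

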